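# Pack a violin pupil's kit from the sloping rack

### The arm

A 6-joint arm with a two-finger parallel gripper is mounted at the origin on the work surface; the furniture and walls round the work are solid. World frame = base frame: x ahead of the robot, y to its left, z up, the work surface at z = 0. Lengths are in m, angles in rad, forces in N, time in s.
With the tool pointing down it reaches from about 0.35 to 0.775 m from the base axis. Payload 5.5 kg.
Tool frame: the origin (TCP) lies midway between the tips of the shut fingers; the grasp point (between the pads) lies grasp_offset behind it (grasp_offset is the distance from the TCP to the grasp point, in m); z points along the fingers, y is the line along which they close (so a half turn about z gives the same grasp; the last joint's range is limited). The gripper opens to 85 mm and grips with 20 to 120 N. Pads are 22 mm wide; open, the fingers measure 114 mm over their backs; the gripper's body (76 mm by 85 mm) begins 54 mm behind the grasp point. The pads swing forward as they close: fully open they stand 13 mm farther back than shut.
Start: joints at [1.01, 0.313, 0.046, 1.304, 0, 1.431], TCP at [0.235, 0.525, 0.197] pointing down, gripper open.
Joint ranges: [-2.76, 2.76], [-0.86, 1.69], [-1.03, 1.26], [-2.2, 2.34], [-1.47, 1.5], [-3.14, 3.14]. Speed limits (rad/s): [2.57, 2.57, 3.14, 3.14, 3.14, 3.14].

### API

Orientations are given as a unit quaternion [w, x, y, z].
In Python, from workcell import * gives the robot as it stands.
- The arm moves only by the tool step_arm, never from a script. Its argument "deltas" is a list of rows, each a list of 7 numbers: the shift along the world's x, y, z in mm, then the turn, a rotation vector about the world's x, y, z in degrees, then the gripper's target within -1 to 1 (fully open at 1, half-way at 0, shut at -1). A call has 1 to 5 rows; each row shifts and turns the commanded pose from where the row before left it; what a row does not reach is not made up. A row lasts 1/10 s, in which the tool goes at most 50 mm and 8.59 degrees, less where a joint would pass 70% of its speed; a pose out of reach is approached as far as the arm can. A call is refused whole if a number of a shift passes 50 or a number of a turn 8.59, either way. A call with a gripper value outside its range is refused whole. The fingers move at their own pace and stop on an object; "newtons" is the grip in N (left out, the last holds). Time passes only in rows, so rows that do not move let the fingers close. It gives the time, the measured TCP pose, the force, the opening and the grip force at its end, in the units of the state.
- get_state(): the state, without advancing time (a new reading comes with each control period).
- read_camera(name): name is "scene" or "top" or "wrist"; returns a dict with "image" (420x560x3 uint8, red, green, blue), "z_map" (420x560 float32, m along the optical axis (not along the pixel's ray), 0 where there is no reading), "K" (3x3 intrinsics, pixels), "dist_coeffs" ([k1, k2, p1, p2, k3] as OpenCV has them; the pictures are not rectified), "world_from_camera" (4x4, takes a point from camera to world coordinates). Camera axes: x right, y down, z forward; pixel columns grow to the right and rows downward; lengths in m; the calibration is good to about 2 mm. A picture is of the moment at which its call begins.
- hand_in(): hands the job in; it is judged then, once.
The state is a dict: "clock": time; "joint_pos": joint angles; "qvel": joint speeds; "tau": joint torques, N m; "tcp_pos": TCP position; "orientation": TCP orientation; "wrist_force": force on the tool from outside, world axes, zero at the start; "ft_torque": the same for the moment, N m; "finger_gap": finger opening in m; "grip_force": force on a finger pad.
Only numpy, scipy, OpenCV 4.12 (cv2) and the standard library are available. Lean on these libraries where they do the work, as an engineer would, in place of code of your own. Each camera call takes 0.05 s, during which the arm holds its last target. There are 200 camera calls.

### The job

Complete the violin pupil's kit in the green tray so that it holds one rosin, one tuning peg, one bridge blank and one eraser, one part to a compartment, each lying flat inside it the way up it lay on the rack. One part is already packed: leave it where it is, and leave its duplicate on the rack; take the three missing parts from the rack, not from the grey tray, which is another pupil's kit. Do not knock over or push about the other things on the bench.

Things in the scene. Friction and masses are not known exactly. Their poses are not given: they have to be found in the camera images.
- parts_rack: plywood parts rack fixed to the bench, 250 mm wide (its y), open to the front (-x, towards the robot), with a sloping rubber-lined shelf and a low back board 78 mm high, x = 47 to 55 mm. Origin on the bench below the middle of the shelf. Side cheeks end just below the shelf surface; posts 20 mm deep (x = 30 to 50 mm) and 6 mm wide carry the ledge at both ends
- rack_slope (a point): middle of the shelf's surface, 45 mm above the bench; axes as the rack's. The surface rises towards +x at 30 degrees, from x = -43 to +43 mm, with a 6 mm lip at its lower edge. Four parts lie on it at y = -93, -31, 31, 93 mm (which is where varies), long sides up and down the slope, no dividers between; rubber holds them there
- rack_ledge (a point): lower front edge of the ledge, 156 mm above the bench, which runs from here 52 mm back, over the upper half of the shelf, 8 mm thick, as wide as the rack. A gripper coming straight down on the parts strikes it: come in square to the slope, tilted 30 degrees
- kit_tray: open green kit tray fixed to the bench, 183 mm (x) x 187 mm (y), 14 mm high, walls and floor 5 mm, divided into 2 x 2 compartments of 84 x 86 mm; its middle is at x = -35 mm, y = 0 from the origin. It and the rack stand side by side and may swap places
- kit_cell0 (a point): middle of the floor (5 mm above the bench) of the green tray's near right compartment as the robot sees it; axes as the tray's. This compartment holds the part already packed
- kit_cell1 (a point): middle of the floor (5 mm above the bench) of the green tray's near left compartment as the robot sees it; axes as the tray's. Empty at the start
- kit_cell2 (a point): middle of the floor (5 mm above the bench) of the green tray's far right compartment as the robot sees it; axes as the tray's. Empty at the start
- kit_cell3 (a point): middle of the floor (5 mm above the bench) of the green tray's far left compartment as the robot sees it; axes as the tray's. Empty at the start
- rosin_1_mid (a point): centre (half-way up its thickness) of the rosin on the rack: cake of dark red rosin on a wooden holder: a 36 x 52 mm base 6 mm thick carrying a 28 x 42 mm cake, 20 mm high in all; z out of its upper face, y along its longer side
- rosin_2_mid (a point): centre of the second rosin, the same as the first, which lies either in the green tray (then the one on the rack is not wanted) or in the grey tray, another pupil's kit, a fixed 88 x 158 mm three-compartment tray 14 mm high beyond the vice; z out of its upper face, y along its longer side
- peg_1_mid (a point): centre (half-way up its thickness) of the peg on the rack: black ebony tuning peg, lying, 21 mm across x 73 mm long x 12 mm high; z out of its upper face, y along its longer side
- peg_2_mid (a point): centre of the second peg, the same as the first, which lies either in the green tray (then the one on the rack is not wanted) or in the grey tray, another pupil's kit, a fixed 88 x 158 mm three-compartment tray 14 mm high beyond the vice; z out of its upper face, y along its longer side
- bridge_1_mid (a point): centre (half-way up its thickness) of the bridge on the rack: maple violin bridge blank, lying flat, 36 mm (x) x 42 mm (y) x 8 mm thick, with a notch between its two feet on the -x side; z out of its upper face, y along its longer side
- bridge_2_mid (a point): centre of the second bridge, the same as the first, which lies either in the green tray (then the one on the rack is not wanted) or in the grey tray, another pupil's kit, a fixed 88 x 158 mm three-compartment tray 14 mm high beyond the vice; z out of its upper face, y along its longer side
- eraser_1_mid (a point): centre (half-way up its thickness) of the eraser on the rack: blue and white eraser, 24 x 45 x 13 mm; z out of its upper face, y along its longer side
- eraser_2_mid (a point): centre of the second eraser, the same as the first, which lies either in the green tray (then the one on the rack is not wanted) or in the grey tray, another pupil's kit, a fixed 88 x 158 mm three-compartment tray 14 mm high beyond the vice; z out of its upper face, y along its longer side
- varnish_vial_mid (a point): bystander: amber varnish vial standing upright in front of the rack, 33 mm diameter x 88 mm; point half-way up
- cork_mid (a point): bystander: cork standing in front of the rack, 25 mm diameter and height; its centre
- felt_pen_mid (a point): bystander: felt pen lying along the front of the rack, 150 mm long, 13 mm high; its centre
There are look-alikes about, which are no part of the job. Leave any orange look-alike of the part that bears rosin_1_mid alone.

How it is judged:
At the end, for the whole second after the job is handed in: The three missing parts lie flat (0.15 rad, 4 mm) in the green tray, one in each compartment that was empty, centres within 40 mm of its middle each way; the part already packed is in place and its duplicate on the rack has moved less than 30 mm (((horizontal distance between rosin_2_mid and kit_cell0 below 0.04 m and distance of rosin_1_mid from where it was at the start of the episode below 0.03 m) or (not (horizontal distance between rosin_2_mid and kit_cell0 below 0.04 m) and ((x of rosin_1_mid in the frame of kit_cell1 between -0.04 and 0.04 m and y of rosin_1_mid in the frame of kit_cell1 between -0.041 and 0.041 m and z of rosin_1_mid in the frame of kit_cell1 between 0.006 and 0.014 m and angle between rosin_1_mid's own z axis and vertical below 0.15 rad) or (x of rosin_1_mid in the frame of kit_cell2 between -0.04 and 0.04 m and y of rosin_1_mid in the frame of kit_cell2 between -0.041 and 0.041 m and z of rosin_1_mid in the frame of kit_cell2 between 0.006 and 0.014 m and angle between rosin_1_mid's own z axis and vertical below 0.15 rad) or (x of rosin_1_mid in the frame of kit_cell3 between -0.04 and 0.04 m and y of rosin_1_mid in the frame of kit_cell3 between -0.041 and 0.041 m and z of rosin_1_mid in the frame of kit_cell3 between 0.006 and 0.014 m and angle between rosin_1_mid's own z axis and vertical below 0.15 rad)))) and ((horizontal distance between peg_2_mid and kit_cell0 below 0.04 m and distance of peg_1_mid from where it was at the start of the episode below 0.03 m) or (not (horizontal distance between peg_2_mid and kit_cell0 below 0.04 m) and ((x of peg_1_mid in the frame of kit_cell1 between -0.04 and 0.04 m and y of peg_1_mid in the frame of kit_cell1 between -0.041 and 0.041 m and z of peg_1_mid in the frame of kit_cell1 between 0.002 and 0.01 m and angle between peg_1_mid's own z axis and vertical below 0.15 rad) or (x of peg_1_mid in the frame of kit_cell2 between -0.04 and 0.04 m and y of peg_1_mid in the frame of kit_cell2 between -0.041 and 0.041 m and z of peg_1_mid in the frame of kit_cell2 between 0.002 and 0.01 m and angle between peg_1_mid's own z axis and vertical below 0.15 rad) or (x of peg_1_mid in the frame of kit_cell3 between -0.04 and 0.04 m and y of peg_1_mid in the frame of kit_cell3 between -0.041 and 0.041 m and z of peg_1_mid in the frame of kit_cell3 between 0.002 and 0.01 m and angle between peg_1_mid's own z axis and vertical below 0.15 rad)))) and ((horizontal distance between bridge_2_mid and kit_cell0 below 0.04 m and distance of bridge_1_mid from where it was at the start of the episode below 0.03 m) or (not (horizontal distance between bridge_2_mid and kit_cell0 below 0.04 m) and ((x of bridge_1_mid in the frame of kit_cell1 between -0.04 and 0.04 m and y of bridge_1_mid in the frame of kit_cell1 between -0.041 and 0.041 m and z of bridge_1_mid in the frame of kit_cell1 between 0 and 0.008 m and angle between bridge_1_mid's own z axis and vertical below 0.15 rad) or (x of bridge_1_mid in the frame of kit_cell2 between -0.04 and 0.04 m and y of bridge_1_mid in the frame of kit_cell2 between -0.041 and 0.041 m and z of bridge_1_mid in the frame of kit_cell2 between 0 and 0.008 m and angle between bridge_1_mid's own z axis and vertical below 0.15 rad) or (x of bridge_1_mid in the frame of kit_cell3 between -0.04 and 0.04 m and y of bridge_1_mid in the frame of kit_cell3 between -0.041 and 0.041 m and z of bridge_1_mid in the frame of kit_cell3 between 0 and 0.008 m and angle between bridge_1_mid's own z axis and vertical below 0.15 rad)))) and ((horizontal distance between eraser_2_mid and kit_cell0 below 0.04 m and distance of eraser_1_mid from where it was at the start of the episode below 0.03 m) or (not (horizontal distance between eraser_2_mid and kit_cell0 below 0.04 m) and ((x of eraser_1_mid in the frame of kit_cell1 between -0.04 and 0.04 m and y of eraser_1_mid in the frame of kit_cell1 between -0.041 and 0.041 m and z of eraser_1_mid in the frame of kit_cell1 between 0.0025 and 0.0105 m and angle between eraser_1_mid's own z axis and vertical below 0.15 rad) or (x of eraser_1_mid in the frame of kit_cell2 between -0.04 and 0.04 m and y of eraser_1_mid in the frame of kit_cell2 between -0.041 and 0.041 m and z of eraser_1_mid in the frame of kit_cell2 between 0.0025 and 0.0105 m and angle between eraser_1_mid's own z axis and vertical below 0.15 rad) or (x of eraser_1_mid in the frame of kit_cell3 between -0.04 and 0.04 m and y of eraser_1_mid in the frame of kit_cell3 between -0.041 and 0.041 m and z of eraser_1_mid in the frame of kit_cell3 between 0.0025 and 0.0105 m and angle between eraser_1_mid's own z axis and vertical below 0.15 rad)))) and ((x of rosin_1_mid in the frame of kit_cell1 between -0.04 and 0.04 m and y of rosin_1_mid in the frame of kit_cell1 between -0.041 and 0.041 m and z of rosin_1_mid in the frame of kit_cell1 between 0.006 and 0.014 m and angle between rosin_1_mid's own z axis and vertical below 0.15 rad) or (x of peg_1_mid in the frame of kit_cell1 between -0.04 and 0.04 m and y of peg_1_mid in the frame of kit_cell1 between -0.041 and 0.041 m and z of peg_1_mid in the frame of kit_cell1 between 0.002 and 0.01 m and angle between peg_1_mid's own z axis and vertical below 0.15 rad) or (x of bridge_1_mid in the frame of kit_cell1 between -0.04 and 0.04 m and y of bridge_1_mid in the frame of kit_cell1 between -0.041 and 0.041 m and z of bridge_1_mid in the frame of kit_cell1 between 0 and 0.008 m and angle between bridge_1_mid's own z axis and vertical below 0.15 rad) or (x of eraser_1_mid in the frame of kit_cell1 between -0.04 and 0.04 m and y of eraser_1_mid in the frame of kit_cell1 between -0.041 and 0.041 m and z of eraser_1_mid in the frame of kit_cell1 between 0.0025 and 0.0105 m and angle between eraser_1_mid's own z axis and vertical below 0.15 rad)) and ((x of rosin_1_mid in the frame of kit_cell2 between -0.04 and 0.04 m and y of rosin_1_mid in the frame of kit_cell2 between -0.041 and 0.041 m and z of rosin_1_mid in the frame of kit_cell2 between 0.006 and 0.014 m and angle between rosin_1_mid's own z axis and vertical below 0.15 rad) or (x of peg_1_mid in the frame of kit_cell2 between -0.04 and 0.04 m and y of peg_1_mid in the frame of kit_cell2 between -0.041 and 0.041 m and z of peg_1_mid in the frame of kit_cell2 between 0.002 and 0.01 m and angle between peg_1_mid's own z axis and vertical below 0.15 rad) or (x of bridge_1_mid in the frame of kit_cell2 between -0.04 and 0.04 m and y of bridge_1_mid in the frame of kit_cell2 between -0.041 and 0.041 m and z of bridge_1_mid in the frame of kit_cell2 between 0 and 0.008 m and angle between bridge_1_mid's own z axis and vertical below 0.15 rad) or (x of eraser_1_mid in the frame of kit_cell2 between -0.04 and 0.04 m and y of eraser_1_mid in the frame of kit_cell2 between -0.041 and 0.041 m and z of eraser_1_mid in the frame of kit_cell2 between 0.0025 and 0.0105 m and angle between eraser_1_mid's own z axis and vertical below 0.15 rad)) and ((x of rosin_1_mid in the frame of kit_cell3 between -0.04 and 0.04 m and y of rosin_1_mid in the frame of kit_cell3 between -0.041 and 0.041 m and z of rosin_1_mid in the frame of kit_cell3 between 0.006 and 0.014 m and angle between rosin_1_mid's own z axis and vertical below 0.15 rad) or (x of peg_1_mid in the frame of kit_cell3 between -0.04 and 0.04 m and y of peg_1_mid in the frame of kit_cell3 between -0.041 and 0.041 m and z of peg_1_mid in the frame of kit_cell3 between 0.002 and 0.01 m and angle between peg_1_mid's own z axis and vertical below 0.15 rad) or (x of bridge_1_mid in the frame of kit_cell3 between -0.04 and 0.04 m and y of bridge_1_mid in the frame of kit_cell3 between -0.041 and 0.041 m and z of bridge_1_mid in the frame of kit_cell3 between 0 and 0.008 m and angle between bridge_1_mid's own z axis and vertical below 0.15 rad) or (x of eraser_1_mid in the frame of kit_cell3 between -0.04 and 0.04 m and y of eraser_1_mid in the frame of kit_cell3 between -0.041 and 0.041 m and z of eraser_1_mid in the frame of kit_cell3 between 0.0025 and 0.0105 m and angle between eraser_1_mid's own z axis and vertical below 0.15 rad))); the robot touches nothing.
It fails at once if a part that already lay in the green or the grey tray at the start is shifted by more than 25 mm (distance of any of rosin_2_mid, peg_2_mid, bridge_2_mid, eraser_2_mid from where it was at the start of the episode above 0.025 m).
It fails at once if a bystander (vial, cork, felt pen) is shifted by more than 40 mm or the vial tipped (distance of any of varnish_vial_mid, cork_mid, felt_pen_mid from where it was at the start of the episode above 0.04 m or angle between varnish_vial_mid's own z axis and vertical above 0.6 rad).
It also fails if it takes over 72 s, if anything falls off the work surface, if the arm or the gripper's body presses on something with over 40 N, if the wrist force passes 120 N, or if a joint passes its speed limit or range.

## Working session

There is one attempt and no reset: what is moved stays moved. The work goes in short steps, Python scripts to look and compute and a tool call to move; the robot and the scene stay as the last step left them, time stands still between calls to the robot, and variables do not carry over. Pictures are saved under pics/ and viewed, at most 10 in all, crops included, and the job is handed in when it is done.

Besides the shell and the picture viewer there is one more tool, called after "Emit:" as name([rows], argument=value, ...), one row to a line, values as JSON. step_arm: Moves the arm, as the interface text tells. Its arguments: {"type":"object","properties":{"deltas":{"type":"array","items":{"type":"array","items":{"type":"number"}}},"newtons":{"type":"number"}},"required":["deltas"]}

```bash
mkdir -p pics; cat > h.py <<'E'
from workcell import *
import numpy as np, cv2
def cloud(c):
    z=c["z_map"]; h,w=z.shape
    u,v=np.meshgrid(np.arange(w),np.arange(h))
    p=cv2.undistortPoints(np.stack([u,v],-1).reshape(-1,1,2).astype(np.float64),c["K"],c["dist_coeffs"]).reshape(h,w,2)
    P=np.dstack([p[...,0]*z,p[...,1]*z,z,np.ones_like(z)])
    return (P@c["world_from_camera"].T)[...,:3]
def save(c,n): cv2.imwrite(n,c["image"][...,::-1])
E
python3 - <<'E'
from h import *
for n in("scene","top"):
    c=read_camera(n); save(c,f"pics/{n}0.png"); P=cloud(c); np.savez(f"{n}0.npz",P=P,im=c["image"],z=c["z_map"])
    print(n,c["world_from_camera"].round(3).tolist())
s=get_state();print(s)
E
```

```text
scene [[-0.987, -0.079, 0.139, 0.23], [-0.16, 0.427, -0.89, 1.042], [0.011, -0.901, -0.434, 0.653], [0.0, 0.0, 0.0, 1.0]]
top [[0.003, -0.983, 0.182, 0.145], [-1.0, -0.002, 0.008, -0.073], [-0.007, -0.182, -0.983, 1.523], [0.0, 0.0, 0.0, 1.0]]
{'clock': 0.1, 'joint_pos': array([ 1.01036994e+00,  3.13934291e-01,  4.51220842e-02,  1.30358543e+00,
       -3.11570270e-05,  1.43119049e+00]), 'qvel': array([-0.00075035, -0.00268532,  0.00337048,  0.00021763,  0.0004789 ,
        0.00030011]), 'tau': array([ 1.95359855e-03, -4.81729853e+01,  2.99241167e+01,  1.28047916e-02,
       -1.56907713e-04, -1.64771774e-05]), 'tcp_pos': array([0.23465131, 0.52440464, 0.19610502]), 'orientation': array([-2.59921487e-04,  2.08861065e-01,  9.77944995e-01, -7.57452381e-04]), 'wrist_force': array([-0.36704208,  0.45385123, -0.71272973]), 'ft_torque': array([ 0.01912635, -0.02112053, -0.00477573]), 'grip_force': 0.0, 'finger_gap': 0.08546528158478706}
```

View pics/scene0.png

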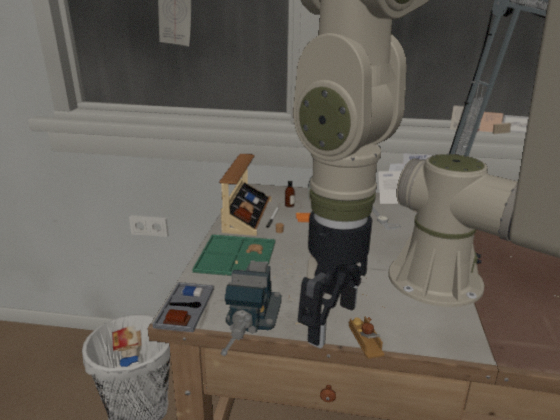

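View pics/top0.png

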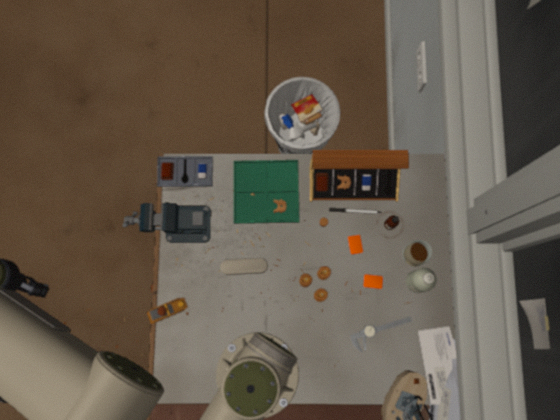

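Top view: the green tray is at px (234–298, 160–223), with a bridge already packed at (280, 206). On the rack (310–408, 150–200), from left to right, are rosin (321), bridge (344), eraser (366) and probably a peg (388). So the job needs the rosin, eraser and peg.

```bash
python3 - <<'E'
from h import *
d=np.load("top0.npz");P=d["P"];im=d["im"].astype(int)
cv2.imwrite("pics/crop0.png",cv2.resize(d["im"][140:235,225:425,::-1],None,fx=4,fy=4,interpolation=cv2.INTER_CUBIC))
g=(im[...,1]>im[...,0]+25)&(im[...,1]>im[...,2]+10)
g[:150]=0;g[230:]=0;g[:,:225]=0;g[:,305:]=0
pts=P[g];pts=pts[abs(pts[:,2])<.03]
r=cv2.minAreaRect((pts[:,:2]*1000).astype(np.float32));print("tray",r,cv2.boxPoints(r).round(),np.percentile(pts[:,2],[5,50,95]))
m=(P[...,2]>.13)&(P[...,2]<.19)&(P[...,0]>.4)&(P[...,0]<.9)&(P[...,1]<0.0)
r=cv2.minAreaRect((P[m][:,:2]*1000).astype(np.float32));print("ledge",r,cv2.boxPoints(r).round(),P[m][:,2].mean())
for n,(u,v) in dict(tray=(265,190),bridge2=(280,206),rosin=(321,186),bridge=(344,182),eraser=(366,182),peg=(388,185),vial=(391,223),cork=(324,222),pen1=(332,210),pen2=(379,212)).items(): print(n,P[v,u].round(3))
E
```

```text
tray ((503.6444091796875, -19.342857360839844), (183.5343780517578, 182.81114196777344), 1.3236593008041382) [[ 410.   70.]
 [ 414. -113.]
 [ 597. -109.]
 [ 593.   74.]] [-0.0013758   0.00470577  0.01342904]
ledge ((649.038818359375, -315.728515625), (497.49737548828125, 343.681884765625), 0.23331144452095032) [[ 400. -145.]
 [ 401. -489.]
 [ 898. -487.]
 [ 897. -143.]] 0.16609138194706963
tray [ 0.506 -0.017  0.008]
bridge2 [ 0.457 -0.06   0.017]
rosin [ 0.505 -0.174  0.057]
bridge [ 0.518 -0.238  0.055]
eraser [ 0.517 -0.298  0.058]
peg [ 0.511 -0.361  0.048]
vial [ 0.401 -0.362  0.064]
cork [ 0.41  -0.184  0.024]
pen1 [ 0.446 -0.207  0.015]
pen2 [ 0.442 -0.341  0.008]
```

View pics/crop0.png

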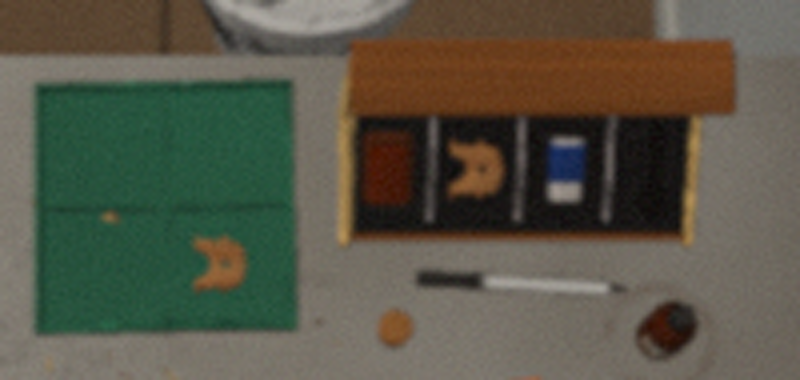

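Crop: rosin at (387, 168), bridge (475, 168) and eraser (566, 170). The black peg is in the rightmost slot, around (650, 175), but can't be seen against the black liner. The pen, cork and vial stand in front of the rack. Next I'll fit the rack by depth.

```bash
python3 - <<'E'
from h import *
for n in("top","scene"):
    d=np.load(f"{n}0.npz");P=d["P"]
    B=(P[...,0]>.42)&(P[...,0]<.65)&(P[...,1]<-.12)&(P[...,1]>-.42)
    m=B&(P[...,2]>.145)&(P[...,2]<.18)
    r=cv2.minAreaRect((P[m][:,:2]*1000).astype(np.float32));print(n,"ledge",cv2.boxPoints(r).round().tolist(),np.median(P[m][:,2]))
    if n=="scene":continue
    s=B&(P[...,2]>.015)&(P[...,2]<.09)&(P[...,0]>.45)
    Q=P[s]
    for it in range(6):
        A=np.c_[Q[:,:2],np.ones(len(Q))];k=np.linalg.lstsq(A,Q[:,2],rcond=None)[0];e=Q[:,2]-A@k
        Q=Q[(e<.003)&(e>-.008)] if it<5 else Q
    print("plane",k,len(Q),e.std(),"bounds",Q.min(0),Q.max(0))
    print("x at z=.045, y=-.267:",(.045-k[2]-k[1]*-.267)/k[0])
    h=P[...,2]-(P[...,:2]@k[:2]+k[2])
    b=s&(h>.004)&(h<.03)&(P[...,0]>.468)
    nn,lab,st,ce=cv2.connectedComponentsWithStats(b.astype(np.uint8))
    for i in range(1,nn):
        if st[i,4]>15:
            q=P[lab==i];print(st[i],q.mean(0).round(3),q.min(0).round(3),q.max(0).round(3),np.median(h[lab==i]).round(4))
E
```

```text
top ledge [[525.0, -144.0], [525.0, -394.0], [578.0, -394.0], [578.0, -144.0]] 0.16291614861770332
plane [ 0.54518385  0.00846906 -0.23976831] 1223 0.001902190634818106 bounds [ 0.47411642 -0.39381661  0.01617595] [ 0.55449624 -0.14415325  0.06325598]
x at z=.045, y=-.267: 0.5264821201445938
[313 169  25  23 244] [ 0.52  -0.177  0.058] [ 0.495 -0.219  0.036] [ 0.552 -0.152  0.075] 0.018
[336 169  41  23 350] [ 0.521 -0.273  0.054] [ 0.497 -0.329  0.035] [ 0.552 -0.216  0.071] 0.0112
[371 169   9  10  31] [ 0.542 -0.326  0.06 ] [ 0.53  -0.336  0.052] [ 0.553 -0.312  0.068] 0.0063
[383 169  17  27 167] [ 0.521 -0.363  0.051] [ 0.487 -0.39   0.027] [ 0.552 -0.346  0.071] 0.0093
[360 193  15   7  40] [ 0.481 -0.303  0.027] [ 0.475 -0.325  0.022] [ 0.492 -0.285  0.032] 0.0064
[381 196  17   5  35] [ 0.478 -0.367  0.026] [ 0.473 -0.39   0.021] [ 0.484 -0.344  0.036] 0.0077
scene ledge [[526.0, -397.0], [579.0, -398.0], [580.0, -140.0], [528.0, -139.0]] 0.1637736501670879
```

Emit:
step_arm([
  [15, -30, 20, 0, 0, 8.04, 0.18],
  [25, -35, 20, 0, 0, 8.04, 0.18],
  [25, -35, 15, 0, 0, 8.03, 0.18],
  [25, -40, 10, 0, 0, 0, 0.18],
  [20, -40, 5, 0, 0, 0, 0.18],
])

```text
clock: 0.6
tcp_pos: [0.346, 0.3437, 0.2675]
orientation: [0.001, 0.0, 1.0, 0.0]
wrist_force: [1.4, 0.9, 0.4]
finger_gap: 0.0507
grip_force: 0.0
```

Emit:
step_arm([
  [20, -42, 0, 0, 0, 0, 0.18],
  [20, -42, 0, 0, 0, 0, 0.18],
  [10, -44, 0, 0, 0, 0, 0.18],
  [10, -44, 0, 0, 0, 0, 0.18],
  [5, -44, 0, 0, 0, 0, 0.18],
])

```text
clock: 1.1
tcp_pos: [0.4101, 0.1271, 0.2665]
orientation: [-0.0, 0.0, 1.0, -0.0]
wrist_force: [1.3, -0.5, -0.4]
finger_gap: 0.0504
grip_force: 0.0
```

Emit:
step_arm([
  [0, -44, 0, 0, -6, 0, 0.18],
  [0, -44, 0, 0, -6, 0, 0.18],
  [0, -44, 0, 0, -6, 0, 0.18],
  [0, -44, 0, 0, -6, 0, 0.18],
  [0, -44, 0, 0, -6, 0, 0.18],
])

```text
clock: 1.6
tcp_pos: [0.4096, -0.0836, 0.267]
orientation: [0.252, -0.0, 0.968, 0.0]
wrist_force: [0.5, -0.6, -0.2]
finger_gap: 0.0503
grip_force: 0.0
```

Emit:
step_arm([
  [0, -44, -5, 0, 0, 0, 0.18],
  [0, -44, -5, 0, 0, 0, 0.18],
  [0, -44, -5, 0, 0, 0, 0.18],
  [0, -20, 0, 0, 0, 0, 0.18],
  [0, 0, 0, 0, 0, 0, 0.18],
])

```text
clock: 2.1
tcp_pos: [0.4097, -0.2373, 0.2508]
orientation: [0.248, 0.003, 0.969, 0.002]
wrist_force: [0.1, 0.5, -0.2]
finger_gap: 0.0506
grip_force: 0.0
```

```bash
python3 - <<'E'
from h import *
import workcell
print([k for k in dir(workcell) if k[0]!='_'], getattr(workcell,'grasp_offset',None))
c=read_camera("wrist"); save(c,"pics/w1.png"); P=cloud(c); np.savez("w1.npz",P=P,im=c["image"],z=c["z_map"])
s=get_state();print({k:s[k] for k in("clock","tcp_pos","orientation","joint_pos","finger_gap","wrist_force")})
E
```

```text
['MotionError', 'get_state', 'grasp_offset', 'hand_in', 'read_camera'] 0.0187
{'clock': 2.15, 'tcp_pos': array([ 0.40960168, -0.23538575,  0.25072842]), 'orientation': array([0.24824039, 0.00200274, 0.96869336, 0.00242418]), 'joint_pos': array([-0.99578756, -0.22319277, -0.50380264,  1.00351853,  0.41765534,
       -0.93050237]), 'finger_gap': 0.050327162950555164, 'wrist_force': array([ 0.08544813,  0.28230155, -0.01712994])}
```

View pics/w1.png

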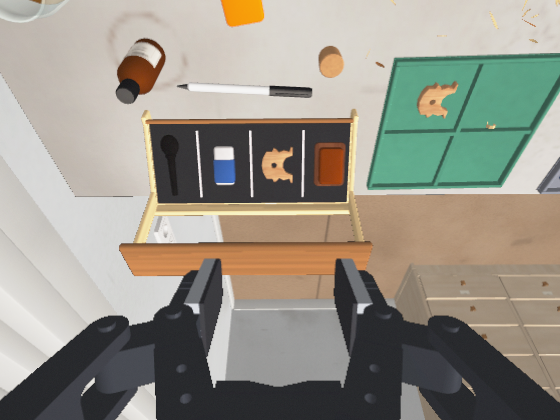

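Wrist view: peg head at about (170, 148), on the lower side, with its shaft running to (174, 193). Eraser at (225, 165), rosin at (330, 165), and the tray with its packed bridge at (437, 100). Now measuring these.

```bash
python3 - <<'E'
from h import *
d=np.load("w1.npz");P=d["P"];im=d["im"].astype(int);z=d["z"]
R,G,B=[im[...,i] for i in range(3)]
roi=np.zeros(z.shape,bool);roi[122:203,152:350]=1;roi&=z>0
# shelf plane
Q=P[roi]
for it in range(8):
    A=np.c_[Q[:,:2],np.ones(len(Q))];k=np.linalg.lstsq(A,Q[:,2],rcond=None)[0];e=Q[:,2]-A@k
    if it<7:Q=Q[(e<.002)&(e>-.006)]
print("plane",k,e.std(),len(Q),"x@z45",(.045-k[2]+k[1]*.2685)/k[0],"slope",np.degrees(np.arctan(k[0])))
print("plane z at x=.5255",[round(float(k@[.5255,y,1]),4) for y in(-.1755,-.2995,-.3615)])
h=(P[...,2]-(P[...,:2]@k[:2]+k[2]))*np.cos(np.arctan(k[0]))
cells=dict(peg=(155,196),eraser=(203,248),bridge=(254,301),rosin=(306,346))
for n,(a,b) in cells.items():
    m=roi.copy();m[:,:a]=0;m[:,b:]=0;m[:126]=0;m[200:]=0
    m&=(h>.0035)&(h<.03)
    nn,lab,st,ce=cv2.connectedComponentsWithStats(m.astype(np.uint8));i=1+st[1:,4].argmax();q=P[lab==i]
    s=(q[:,0]-.5255)*.866+(q[:,2]-.045)*.5
    r=cv2.minAreaRect((np.c_[s,q[:,1]]*1000).astype(np.float32))
    print(n,st[i],"rect slope,y",np.round(r[0],1),np.round(r[1],1),round(r[2],1),"hmax",np.percentile(h[lab==i],[50,98]).round(4),"pctl s",np.percentile(s*1000,[1,99]).round(1),"y",np.percentile(q[:,1]*1000,[1,99]).round(1))
    if n=="peg":
        for t in range(-40,44,8):
            w=q[(s*1000>t)&(s*1000<t+8)]
            if len(w):print(t,(w[:,1].min()*1000).round(1),(w[:,1].max()*1000).round(1),np.percentile(h[lab==i][(s*1000>t)&(s*1000<t+8)],90).round(4))
g=(G>R+25)&(G>B+5)&(z>0)&(abs(P[...,2])<.025);g[:45]=0
nn,lab,st,ce=cv2.connectedComponentsWithStats(cv2.dilate(g.astype(np.uint8),np.ones((3,3))));i=1+st[1:,4].argmax();q=P[(lab==i)&g]
r=cv2.minAreaRect((q[:,:2]*1000).astype(np.float32));print("tray",r,cv2.boxPoints(r).round(0).tolist(),np.percentile(q[:,2],[5,50,95]))
w=q[q[:,2]>.011]
for y0 in(-.09,-.03,.03): 
  a=w[(abs(w[:,1]-y0)<.02)&(abs(w[:,0]-.5)<.03)];print("div x",y0,np.median(a[:,0]))
for x0 in(.46,.545):
  a=w[(abs(w[:,0]-x0)<.02)&(abs(w[:,1]+.02)<.03)];print("div y",x0,np.median(a[:,1]))
E
```

```text
plane [ 5.73281176e-01  1.53995381e-04 -2.55585508e-01] 0.0008964238602673779 11384 x@z45 0.5243968720812371 slope 29.824835502983507
plane z at x=.5255 [0.0456, 0.0456, 0.0456]
peg [160 135  19  61 581] rect slope,y [  -1.5 -360.6] [71.4 20.5] 7.3 hmax [0.0093 0.0125] pctl s [-36.5  33.7] y [-373.2 -354. ]
-40 -371.6 -355.8 0.0111
-32 -374.1 -353.3 0.0122
-24 -373.2 -353.4 0.0113
-16 -368.7 -358.0 0.0122
-8 -367.8 -359.6 0.0111
0 -367.9 -359.5 0.0099
8 -367.6 -360.0 0.0093
16 -367.1 -359.9 0.0082
24 -366.9 -360.4 0.0084
32 -366.4 -360.5 0.0077
eraser [213 146  22  39 776] rect slope,y [  -1.5 -302. ] [44.8 23.6] 0.9 hmax [0.0125 0.0145] pctl s [-23.8  20.6] y [-313.1 -290.2]
bridge [261 147  31  36 692] rect slope,y [  -1.4 -240.3] [41.5 35.2] 0.3 hmax [0.0084 0.01  ] pctl s [-20.1  16.7] y [-256.7 -222.6]
rosin [ 313  142   32   44 1303] rect slope,y [  -1.6 -178.2] [36.  51.6] 90.0 hmax [0.0192 0.0214] pctl s [-27.2  23.7] y [-195.7 -160.8]
tray ((509.7073974609375, -16.16008758544922), (194.31141662597656, 197.91195678710938), 0.9695846438407898) [[411.0, 81.0], [414.0, -117.0], [609.0, -113.0], [605.0, 84.0]] [0.00349829 0.00494742 0.01339649]
div x -0.09 0.5058855926031067
div x -0.03 0.5038945840178111
div x 0.03 0.5038745412841651
div y 0.46 -0.021835707024368753
div y 0.545 -0.01983917590214357
```

```bash
cat > go.py <<'E'
from h import *
import sys
from scipy.spatial.transform import Rotation as Rn
x,y,z,t=map(float,sys.argv[1:5]); yaw=float(sys.argv[5]) if len(sys.argv)>5 else 0
s=get_state(); q=s["orientation"]
Rd=Rn.from_euler('z',yaw,degrees=True)*Rn.from_euler('y',-t,degrees=True)*Rn.from_quat([0,1,0,0])
print("dpos mm",(np.array([x,y,z])-s["tcp_pos"]*1000).round(1),"drot",(Rd*Rn.from_quat([q[1],q[2],q[3],q[0]]).inv()).as_rotvec(degrees=True).round(2),"t",round(s["clock"],2),"gap",s["finger_gap"].round(4),"F",s["wrist_force"].round(1),"tcp",s["tcp_pos"].round(4))
E
python3 go.py 460.3 -178 156.3 30
```

```text
Traceback (most recent call last):
  File "go.py", line 7, in <module>
    print("dpos mm",(np.array([x,y,z])-s["tcp_pos"]*1000).round(1),"drot",(Rd*Rn.from_quat([q[1],q[2],q[3],q[0]]).inv()).as_rotvec(degrees=True).round(2),"t",round(s["clock"],2),"gap",s["finger_gap"].round(4),"F",s["wrist_force"].round(1),"tcp",s["tcp_pos"].round(4))
                                                                                                                                                                                        ^^^^^^^^^^^^^^^^^^^^^
AttributeError: 'float' object has no attribute 'round'
```

```bash
sed -i 's/s\["finger_gap"\].round(4)/round(s["finger_gap"],4)/' go.py; python3 go.py 460.3 -178 156.3 30
```

```text
dpos mm [ 50.7  57.4 -94.4] drot [-0.33 -1.25  0.15] t 2.15 gap 0.0503 F [ 0.1  0.3 -0. ] tcp [ 0.4096 -0.2354  0.2507]
```

Emit:
step_arm([
  [10, 15, -20, -0.33, -1.25, 0.15, 0.18],
  [10, 15, -20, 0, 0, 0, 0.18],
  [10, 15, -20, 0, 0, 0, 0.18],
  [10, 12, -20, 0, 0, 0, 0.18],
  [10, 0, -14, 0, 0, 0, 0.18],
])

```text
clock: 2.65
tcp_pos: [0.4593, -0.1733, 0.1559]
orientation: [0.259, -0.003, 0.966, 0.001]
wrist_force: [0.2, -0.7, -0.2]
finger_gap: 0.05
grip_force: 0.0
```

Emit:
step_arm([
  [0, 0, 0, 0, 0, 0, 0.18],
  [0, 0, 0, 0, 0, 0, 0.18],
])

```text
clock: 2.85
tcp_pos: [0.4599, -0.1761, 0.1577]
orientation: [0.259, -0.002, 0.966, -0.0]
wrist_force: [0.4, 0.2, 0.2]
finger_gap: 0.0507
grip_force: 0.0
```

```bash
python3 go.py 520.3 -178 52.4 30
```

```text
dpos mm [  60.4   -1.9 -105.3] drot [ 0.1   0.05 -0.27] t 2.85 gap 0.0507 F [0.4 0.2 0.2] tcp [ 0.4599 -0.1761  0.1577]
```

Emit:
step_arm([
  [13, -0.5, -23, 0, 0, -0.25, 0.18],
  [13, -0.5, -22, 0, 0, 0, 0.18],
  [13, -0.5, -22, 0, 0, 0, 0.18],
  [11, 0, -19, 0, 0, 0, 0.18],
  [5, 0, -9, 0, 0, 0, 0.18],
])

```text
clock: 3.35
tcp_pos: [0.5155, -0.1791, 0.0622]
orientation: [0.259, 0.001, 0.966, -0.001]
wrist_force: [-0.0, -0.9, -0.1]
finger_gap: 0.0503
grip_force: 0.0
```

Emit:
step_arm([
  [5, 0, -9, 0, 0, 0, 0.18],
  [0, 0, 0, 0, 0, 0, 0.18],
])

```text
clock: 3.55
tcp_pos: [0.5202, -0.1792, 0.0535]
orientation: [0.259, 0.001, 0.966, -0.001]
wrist_force: [0.2, 0.2, 0.0]
finger_gap: 0.0502
grip_force: 0.0
```

```bash
python3 go.py 520.3 -178 52.4 30
```

```text
dpos mm [ 0.1  1.2 -1.1] drot [0.1  0.04 0.1 ] t 3.55 gap 0.0502 F [0.2 0.2 0. ] tcp [ 0.5202 -0.1792  0.0535]
```

Close, then lift along the tool axis.

Emit:
step_arm([
  [0, 1, -1, 0, 0, 0, -0.2],
  [0, 0, 0, 0, 0, 0, -1],
  [0, 0, 0, 0, 0, 0, -1],
  [0, 0, 0, 0, 0, 0, -1],
  [0, 0, 0, 0, 0, 0, -1],
], newtons=40)

```text
clock: 4.05
tcp_pos: [0.5202, -0.1783, 0.053]
orientation: [0.26, 0.001, 0.966, -0.001]
wrist_force: [0.6, 0.2, 0.4]
finger_gap: -0.0002
grip_force: 0.0
```

Emit:
step_arm([
  [0, 0, 0, 0, 0, 0, -1],
  [0, 0, 0, 0, 0, 0, -1],
  [-4, 0, 7, 0, 0, 0, -1],
  [-5, 0, 9, 0, 0, 0, -1],
])

```text
clock: 4.45
tcp_pos: [0.5106, -0.1777, 0.0685]
orientation: [0.259, 0.001, 0.966, -0.001]
wrist_force: [-0.3, 0.0, -0.4]
finger_gap: -0.0
grip_force: 0.0
```

```bash
python3 - <<'E'
from h import *
c=read_camera("wrist"); save(c,"pics/w2.png"); P=cloud(c); np.savez("w2.npz",P=P,im=c["image"],z=c["z_map"])
E
```

```text
(no output)
```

View pics/w2.png

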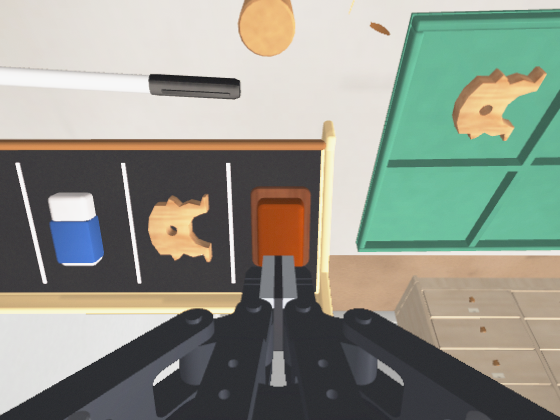

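The picture shows the fingers shut at (278, 260), with the rosin at (252–311, 188–270) still on the shelf. I'll measure what happened.

```bash
python3 - <<'E'
from h import *
d=np.load("w2.npz");P=d["P"];im=d["im"].astype(int);z=d["z"]
n=np.array([-.5,0,.866]);t=np.array([.866,0,.5]);O=np.array([.5245,0,.045])
h=(P-O)@n*1000;s=(P-O)@t*1000
R,G,B=[im[...,i] for i in range(3)]
for nm,sl in dict(rosin=(slice(180,280),slice(245,320)),eraser=(slice(185,270),slice(45,108)),bridge=(slice(185,270),slice(145,215))).items():
    m=np.zeros(z.shape,bool);m[sl]=1
    if nm=="rosin":m&=(R>G+40)
    m&=(z>0)&(h>3.5)&(h<26)
    print(nm,"s",np.percentile(s[m],[1,99]).round(1),"y",np.percentile(P[m][:,1]*1000,[1,99]).round(1),"h",np.percentile(h[m],[5,50,98]).round(1))
for v in range(240,300,4): print(v,[(round(float(s[v,u]),1),round(float(P[v,u,1]*1000),1),round(float(h[v,u]),1)) for u in(258,270,278,288,300)], im[v,278])
m=np.zeros(z.shape,bool);m[180:280,100:245]=1;m&=(h>-3)&(h<3);print("shelf",h[m].mean())
E
python3 go.py 520 -178 52 30
```

```text
rosin s [-25.6  20.2] y [-194.3 -160. ] h [ 5.2 19.5 21.3]
eraser s [-23.1  20.1] y [-311.7 -289. ] h [ 5.7 12.5 14.4]
bridge s [-20.1  17.7] y [-255.9 -221.4] h [5.5 8.5 9.8]
240 [(1.2, -190.0, 19.0), (0.7, -183.1, 20.1), (0.4, -178.5, 20.9), (0.5, -172.8, 20.5), (0.9, -165.9, 19.6)] [164  72  24]
244 [(3.7, -190.1, 19.1), (3.5, -183.1, 19.4), (3.7, -178.5, 19.1), (3.1, -172.8, 20.3), (3.4, -165.8, 19.5)] [165  72  24]
248 [(6.3, -190.1, 18.9), (5.7, -183.1, 20.2), (5.3, -178.5, 21.1), (6.0, -172.7, 19.5), (5.9, -165.8, 19.6)] [165  72  24]
252 [(8.2, -190.1, 20.1), (8.5, -183.1, 19.5), (7.7, -178.5, 21.2), (8.1, -172.7, 20.3), (8.3, -165.7, 19.9)] [165  71  21]
256 [(11.0, -190.2, 19.6), (-12.0, -181.8, 66.9), (-12.3, -178.4, 67.4), (-12.0, -174.0, 66.8), (10.6, -165.7, 20.3)] [54 43 45]
260 [(13.7, -190.2, 19.4), (-11.5, -181.8, 69.5), (-11.8, -178.3, 70.2), (-12.1, -174.1, 70.7), (14.1, -165.6, 18.6)] [43 42 46]
264 [(16.4, -190.3, 19.3), (-12.5, -181.6, 75.2), (-11.8, -178.3, 73.9), (-11.6, -174.2, 73.5), (16.4, -165.6, 19.2)] [44 44 47]
268 [(-8.7, -186.8, 71.5), (-12.0, -181.6
[... 430 characters left out ...]
4.5, 86.5), (-7.6, -169.5, 79.5)] [44 43 47]
284 [(-7.2, -186.2, 81.9), (-11.7, -181.3, 89.7), (-11.8, -178.3, 89.9), (-12.2, -174.6, 90.5), (-7.8, -169.7, 83.0)] [45 42 45]
288 [(-8.3, -185.9, 86.9), (-12.0, -181.2, 93.0), (-11.9, -178.3, 92.8), (-11.8, -174.6, 92.5), (-7.9, -169.8, 86.1)] [43 43 47]
292 [(-8.0, -185.8, 89.1), (-11.7, -181.1, 95.1), (-11.9, -178.3, 95.5), (-11.8, -174.7, 95.2), (-7.9, -170.0, 88.9)] [42 42 44]
296 [(-8.1, -185.7, 92.0), (-11.5, -181.1, 97.4), (-11.8, -178.3, 97.9), (-12.2, -174.8, 98.5), (-8.1, -170.2, 91.9)] [42 43 46]
shelf 0.16922070305729398
dpos mm [  9.1   0.2 -18.1] drot [0.15 0.1  0.09] t 4.5 gap -0.0003 F [0.3 0.4 0.9] tcp [ 0.5109 -0.1782  0.0701]
```

```bash
python3 - <<'E'
from h import *
c=read_camera("wrist");s=get_state()
T=np.linalg.inv(c["world_from_camera"])
from scipy.spatial.transform import Rotation as Rn
q=s["orientation"];M=Rn.from_quat([q[1],q[2],q[3],q[0]]).as_matrix()
for back in(0,.0187,.0374,.045):
    p=T[:3,:3]@(s["tcp_pos"]-M[:,2]*back)+T[:3,3];print(back,p.round(4),cv2.projectPoints(p.reshape(1,3),np.zeros(3),np.zeros(3),c["K"],c["dist_coeffs"])[0].round(1).ravel())
P=cloud(c);L=(P-s["tcp_pos"])@M   # tool frame
m=(c["z_map"]>0)&(L[...,2]<-.02)&(abs(L[...,1])<.03)&(abs(L[...,0])<.03)
print("tool-frame z max of finger pts",np.percentile(L[m][:,2],[90,99,100]).round(4),"x",np.percentile(L[m][:,0],[1,50,99]).round(4))
print("cam in tool",((c["world_from_camera"][:3,3]-s["tcp_pos"])@M).round(4), "cam z in tool",(M.T@c["world_from_camera"][:3,2]).round(3))
t=read_camera("top");save(t,"pics/t2.png");S=read_camera("scene");save(S,"pics/s2.png")
for n,c in(("top",t),("scene",S)):
    T=np.linalg.inv(c["world_from_camera"])
    for back in(0,.0374): print(n,back,cv2.projectPoints((T[:3,:3]@(s["tcp_pos"]-M[:,2]*back)+T[:3,3]).reshape(1,3),np.zeros(3),np.zeros(3),c["K"],c["dist_coeffs"])[0].round(1).ravel())
i=cv2.imread("pics/s2.png")[150:270,180:340];cv2.imwrite("pics/s2c.png",cv2.resize(i,None,fx=5,fy=5,interpolation=cv2.INTER_CUBIC))
E
```

```text
0 [0.0004 0.0211 0.1932] [278.7 243.8]
0.0187 [0.0004 0.0268 0.1753] [278.7 259. ]
0.0374 [0.0004 0.0325 0.1575] [278.8 277.7]
0.045 [0.0004 0.0348 0.1503] [278.8 286.6]
tool-frame z max of finger pts [-0.0716 -0.0439 -0.0375] x [-0.0073  0.0129  0.0189]
cam in tool [ 0.079  -0.0004 -0.1775] cam z in tool [-0.305 -0.     0.952]
top 0 [323.  182.8]
top 0.0374 [323.9 186.6]
scene 0 [246.1 208.7]
scene 0.0374 [252.3 199. ]
```

View pics/s2c.png

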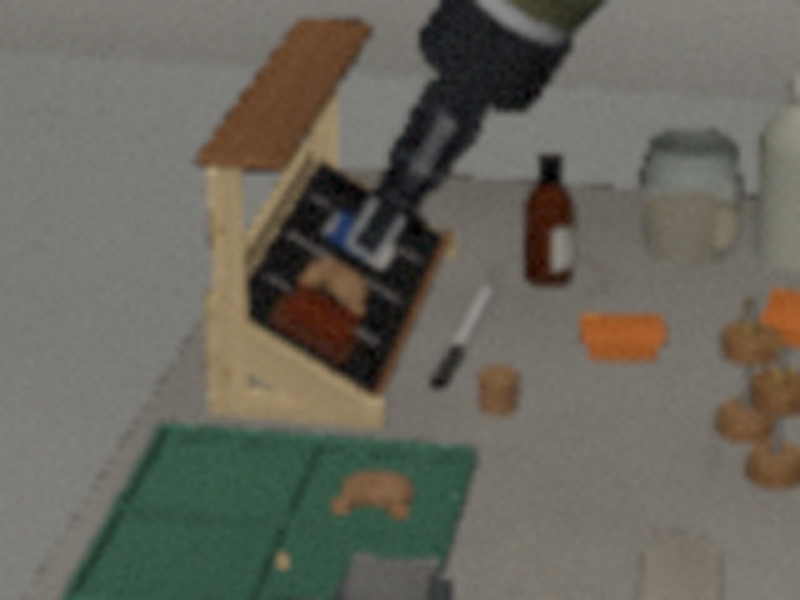

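In the scene crop the real fingertips are at (370, 245), about 37 mm short of where the reported TCP projects (330, 293). The wrist depth agrees, with the tips at tool z = −37.5 mm. I'll treat the tips as sitting 37.5 mm behind the reported TCP. Opening and going deeper.

Emit:
step_arm([
  [0, 0, 0, 0, 0, 0, 0.18],
  [0, 0, 0, 0, 0, 0, 0.18],
  [0, 0, 0, 0, 0, 0, 0.18],
  [8, 0, -14, 0, 0, 0, 0.18],
  [8, 0, -14, 0, 0, 0, 0.18],
], newtons=40)

```text
clock: 5.15
tcp_pos: [0.5278, -0.1785, 0.0407]
orientation: [0.26, 0.001, 0.966, -0.002]
wrist_force: [0.2, 1.3, 0.1]
finger_gap: 0.0505
grip_force: 0.0
```

Emit:
step_arm([
  [6, 0, -11, 0, 0, 0, 0.18],
  [4, 0, -7, 0, 0, 0, 0.18],
  [2, 0, -4, 0, 0, 0, 0.18],
  [0, 0, 0, 0, 0, 0, 0.18],
])

```text
clock: 5.55
tcp_pos: [0.539, -0.1778, 0.0179]
orientation: [0.259, 0.001, 0.966, -0.001]
wrist_force: [-0.7, 0.7, -0.9]
finger_gap: 0.0506
grip_force: 0.0
```

```bash
cat > tip.py <<'E'
from h import *
from scipy.spatial.transform import Rotation as Rn
c=read_camera("wrist");s=get_state();q=s["orientation"];M=Rn.from_quat([q[1],q[2],q[3],q[0]]).as_matrix()
P=cloud(c);L=(P-s["tcp_pos"])@M*1000
v,u=np.mgrid[:420,:560];im=c["image"].astype(int);dark=(im.max(-1)<110)&(im.max(-1)-im.min(-1)<25)
m=(c["z_map"]>0)&(c["z_map"]<.19)&dark&(abs(L[...,0])<16)
for sd in(-1,1):
    k=m&(L[...,1]*sd>0)&(abs(L[...,1])<50);q=L[k];q=q[q[:,2]>-60]
    print("side",sd,len(q),"tip z",np.percentile(q[:,2],[97,99,99.8]).round(1) if len(q) else "", "y inner/outer",np.percentile(q[:,1],[2,98]).round(1) if len(q) else "")
save(c,"pics/tip.png");np.savez("tip.npz",P=P,L=L,im=c["image"],z=c["z_map"])
E
python3 tip.py; python3 go.py 539 -178 20 30
```

```text
side -1 3117 tip z [-29.3 -29.  -28.7] y inner/outer [-49.  -18.3]
side 1 1350 tip z [-29.5 -29.3 -28.8] y inner/outer [19.7 37.2]
dpos mm [-0.1 -0.   1.6] drot [0.11 0.04 0.09] t 5.6 gap 0.0504 F [0.7 0.9 0.4] tcp [ 0.5391 -0.178   0.0184]
```

Emit:
step_arm([
  [0, 0, 1, 0, 0, 0, 0],
  [0, 0, 0, 0, 0, 0, -1],
  [0, 0, 0, 0, 0, 0, -1],
  [0, 0, 0, 0, 0, 0, -1],
  [0, 0, 0, 0, 0, 0, -1],
])

```text
clock: 6.1
tcp_pos: [0.5393, -0.177, 0.0206]
orientation: [0.26, 0.0, 0.966, -0.0]
wrist_force: [-4.4, 4.1, 8.1]
finger_gap: 0.0261
grip_force: 45.3
```

Rosin gripped. Lifting along the axis.

Emit:
step_arm([
  [-4, 0, 7, 0, 0, 0, -1],
  [-10, 0, 17, 0, 0, 0, -1],
  [-14, 0, 24, 0, 0, 0, -1],
  [-16, 0, 28, 0, 0, 0, -1],
  [-16, 0, 28, 0, 0, 0, -1],
])

```text
clock: 6.6
tcp_pos: [0.4781, -0.1779, 0.1249]
orientation: [0.259, 0.001, 0.966, -0.001]
wrist_force: [-0.3, -0.5, 0.4]
finger_gap: 0.026
grip_force: 43.9
```

Emit:
step_arm([
  [0, 40, 10, 0, 0, 0, -1],
  [0, 40, 0, 0, 0, 0, -1],
  [0, 40, 0, 0, 7.5, 0, -1],
  [0, 40, 0, 0, 7.5, 0, -1],
  [-10, 30, 0, 0, 7.5, 0, -1],
])

```text
clock: 7.1
tcp_pos: [0.4696, 0.0135, 0.136]
orientation: [0.066, -0.0, 0.998, -0.002]
wrist_force: [0.9, -1.0, -1.4]
finger_gap: 0.0258
grip_force: 44.0
```

Emit:
step_arm([
  [-10, 10, 0, 0, 7.5, 1.2, -1],
  [0, 0, 0, 0, 0, 0, -1],
  [0, 0, 0, 0, 0, 0, -1],
])

```text
clock: 7.4
tcp_pos: [0.4597, 0.0218, 0.1331]
orientation: [0.001, -0.01, 1.0, -0.001]
wrist_force: [0.1, -1.0, 0.4]
finger_gap: 0.026
grip_force: 44.0
```

```bash
python3 tip.py; python3 go.py 458.5 23.6 -21.5 0 1.2
```

```text
side -1 592 tip z [-41.6 -33.2 -32.8] y inner/outer [-26.6 -13.6]
side 1 547 tip z [-41.7 -40.2 -38.8] y inner/outer [12.2 25.6]
dpos mm [  -0.4    2.1 -154.9] drot [0.09 0.17 0.07] t 7.45 gap 0.026 F [0.5 0.  0.1] tcp [0.4589 0.0215 0.1334]
```

View pics/tip.png

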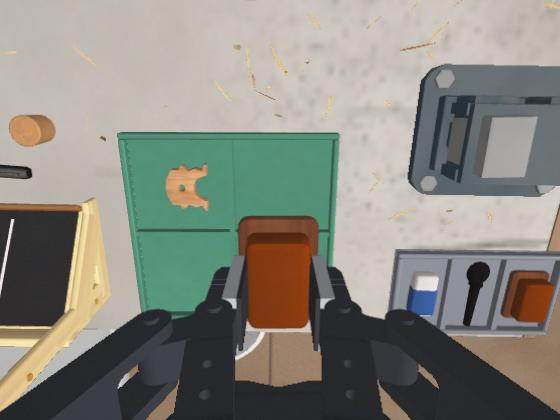

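The rosin is held level at (278, 275), between the fingers. Lowering it.

Emit:
step_arm([
  [0, 1, -35, 0, 0, 0, -1],
  [0, 1, -35, 0, 0, 0, -1],
  [0, 0, -35, 0, 0, 0, -1],
  [0, 0, -25, 0, 0, 0, -1],
  [0, 0, -14, 0, 0, 0, -1],
])

```text
clock: 7.95
tcp_pos: [0.4567, 0.0229, -0.0114]
orientation: [0.001, -0.009, 1.0, -0.001]
wrist_force: [-0.8, 1.1, -0.8]
finger_gap: 0.0262
grip_force: 44.0
```

Emit:
step_arm([
  [0, 0, -5, 0, 0, 0, -1],
  [0, 0, -3, 0, 0, 0, -1],
  [0, 0, 0, 0, 0, 0, -1],
])

```text
clock: 8.25
tcp_pos: [0.4595, 0.0234, -0.0175]
orientation: [0.002, -0.01, 1.0, -0.001]
wrist_force: [0.6, -0.1, -0.4]
finger_gap: 0.0258
grip_force: 44.0
```

```bash
python3 go.py 458.5 23.6 -23.5 0 1.2
```

```text
dpos mm [-1.   0.2 -6. ] drot [0.09 0.19 0.09] t 8.25 gap 0.0258 F [ 0.6 -0.1 -0.4] tcp [ 0.4595  0.0234 -0.0175]
```

Emit:
step_arm([
  [0, 0, -3, 0, 0, 0, -1],
  [0, 0, 0, 0, 0, 0, -1],
  [0, 0, -1.5, 0, 0, 0, -1],
  [0, 0, 0, 0, 0, 0, -1],
])

```text
clock: 8.65
tcp_pos: [0.4593, 0.024, -0.0229]
orientation: [0.001, -0.01, 1.0, -0.001]
wrist_force: [-0.3, -0.2, -0.5]
finger_gap: 0.0264
grip_force: 44.0
```

Emit:
step_arm([
  [0, 0, -1.5, 0, 0, 0, -1],
  [0, 0, 0, 0, 0, 0, -1],
])

```text
clock: 8.85
tcp_pos: [0.4594, 0.024, -0.0235]
orientation: [0.001, -0.01, 1.0, -0.001]
wrist_force: [-3.1, 0.0, 11.1]
finger_gap: 0.0261
grip_force: 46.5
```

Emit:
step_arm([
  [0, 0, 0, 0, 0, 0, 0.08],
  [0, 0, 0, 0, 0, 0, 0.08],
  [0, 0, 0, 0, 0, 0, 0.08],
  [0, 0, 10, 0, 0, 0, 0.08],
  [0, 0, 35, 0, 0, 0, 0.08],
])

```text
clock: 9.35
tcp_pos: [0.456, 0.0243, 0.0187]
orientation: [-0.003, -0.01, 1.0, -0.0]
wrist_force: [-0.0, 0.4, 0.2]
finger_gap: 0.0461
grip_force: 0.0
```

Emit:
step_arm([
  [0, 0, 40, 0, 0, -1.2, 0],
  [0, 0, 40, 0, 0, 0, 0],
  [0, -20, 20, 0, 0, 0, 0],
  [0, -40, 0, 0, -6, 0, 0],
  [0, -40, 0, 0, -6, 0, 0],
])

```text
clock: 9.85
tcp_pos: [0.4614, -0.0774, 0.1229]
orientation: [0.109, -0.001, 0.994, -0.002]
wrist_force: [0.7, -1.5, 0.8]
finger_gap: 0.0426
grip_force: 0.0
```

Emit:
step_arm([
  [0, -40, 0, 0, -6, 0, 0],
  [0, -40, 0, 0, -6, 0, 0],
  [0, -40, 0, 0, -6, 0, 0],
  [5, -40, 0, 0, 0, 0, 0],
  [5, -40, 0, 0, 0, 0, 0],
])

```text
clock: 10.35
tcp_pos: [0.4673, -0.2772, 0.1205]
orientation: [0.259, 0.002, 0.966, -0.001]
wrist_force: [1.8, -0.2, 0.1]
finger_gap: 0.0428
grip_force: 0.0
```

Emit:
step_arm([
  [5, -25, 0, 0, 0, 0, -0.06],
  [5, 0, 0, 0, 0, 0, -0.06],
  [0, 0, 0, 0, 0, 0, -0.06],
])

```text
clock: 10.65
tcp_pos: [0.4792, -0.3014, 0.1207]
orientation: [0.259, 0.001, 0.966, -0.0]
wrist_force: [-0.5, 0.1, 0.4]
finger_gap: 0.04
grip_force: 0.0
```

```bash
python3 go.py 540.6 -302 15.1 30; python3 go.py 480.6 -302 119 30
```

```text
dpos mm [  61.4   -0.6 -105.6] drot [0.02 0.05 0.1 ] t 10.65 gap 0.04 F [-0.5  0.1  0.4] tcp [ 0.4792 -0.3014  0.1207]
dpos mm [ 1.4 -0.6 -1.7] drot [0.02 0.05 0.1 ] t 10.65 gap 0.04 F [-0.5  0.1  0.4] tcp [ 0.4792 -0.3014  0.1207]
```

Emit:
step_arm([
  [16, -0.5, -28, 0, 0, 0, -0.06],
  [16, 0, -28, 0, 0, 0, -0.06],
  [14, 0, -24, 0, 0, 0, -0.06],
  [9, 0, -15, 0, 0, 0, -0.06],
  [4, 0, -7, 0, 0, 0, -0.06],
])

```text
clock: 11.15
tcp_pos: [0.5377, -0.2986, 0.0168]
orientation: [0.258, -0.0, 0.966, 0.001]
wrist_force: [-0.7, -0.0, 0.2]
finger_gap: 0.0401
grip_force: 0.0
```

Emit:
step_arm([
  [1, 0, -2, 0, 0, 0, -0.06],
  [0, 0, 0, 0, 0, 0, -0.06],
])

```text
clock: 11.35
tcp_pos: [0.5392, -0.3009, 0.017]
orientation: [0.259, 0.0, 0.966, -0.0]
wrist_force: [-0.3, -0.3, 0.7]
finger_gap: 0.0401
grip_force: 0.0
```

```bash
python3 go.py 540.6 -302 15.1 30
```

```text
dpos mm [ 1.4 -1.1 -1.9] drot [0.05 0.07 0.02] t 11.35 gap 0.0401 F [-0.3 -0.3  0.7] tcp [ 0.5392 -0.3009  0.017 ]
```

Emit:
step_arm([
  [0.5, -1, -1, 0, 0, 0, -0.06],
  [0, 0, 0, 0, 0, 0, -0.5],
  [0, 0, 0, 0, 0, 0, -1],
  [0, 0, 0, 0, 0, 0, -1],
  [0, 0, 0, 0, 0, 0, -1],
])

```text
clock: 11.85
tcp_pos: [0.5398, -0.3033, 0.0167]
orientation: [0.26, 0.001, 0.966, -0.001]
wrist_force: [-3.5, 0.8, 5.2]
finger_gap: 0.0223
grip_force: 39.8
```

Emit:
step_arm([
  [-4, 0, 7, 0, 0, 0, -1],
  [-10, 0, 17, 0, 0, 0, -1],
  [-14, 0, 24, 0, 0, 0, -1],
  [-16, 0, 28, 0, 0, 0, -1],
  [-16, 0, 28, 0, 0, 0, -1],
])

```text
clock: 12.35
tcp_pos: [0.4786, -0.3022, 0.1207]
orientation: [0.259, 0.0, 0.966, -0.0]
wrist_force: [-0.8, 0.1, -0.2]
finger_gap: 0.0218
grip_force: 39.3
```

Emit:
step_arm([
  [0, 40, 10, 0, 0, 0, -1],
  [0, 42, 0, 0, 0, 0, -1],
  [0, 42, 0, 0, 0, 0, -1],
  [0, 42, 0, 0, 0, 0, -1],
  [0, 42, 0, 0, 0, 0, -1],
])

```text
clock: 12.85
tcp_pos: [0.479, -0.0935, 0.1301]
orientation: [0.26, 0.001, 0.966, -0.001]
wrist_force: [0.4, -0.6, 0.3]
finger_gap: 0.0223
grip_force: 39.4
```

Emit:
step_arm([
  [10, 42, 0, 0, 7.5, 0, -1],
  [15, 42, 0, 0, 7.5, 0, -1],
  [15, 35, 0, 0, 7.5, 0, -1],
  [15, 0, 0, 0, 7.5, 1.2, -1],
  [14, 0, 0, 0, 0, 0, -1],
])

```text
clock: 13.35
tcp_pos: [0.5519, 0.0259, 0.1269]
orientation: [-0.003, -0.012, 1.0, 0.0]
wrist_force: [-0.8, -0.4, -0.6]
finger_gap: 0.0225
grip_force: 39.4
```

Emit:
step_arm([
  [0, 0, -30, 0, 0, 0, -1],
  [0, 0, -30, 0, 0, 0, -1],
  [0, 0, 0, 0, 0, 0, -1],
])

```text
clock: 13.65
tcp_pos: [0.5451, 0.0247, 0.0658]
orientation: [-0.003, -0.01, 1.0, 0.001]
wrist_force: [-1.5, -0.5, 0.1]
finger_gap: 0.0222
grip_force: 39.4
```

```bash
python3 go.py 547.5 25.4 -27.2 0 1.2
```

```text
dpos mm [  2.4   0.7 -93. ] drot [-0.06 -0.4   0.03] t 13.65 gap 0.0222 F [-1.5 -0.5  0.1] tcp [0.5451 0.0247 0.0658]
```

Emit:
step_arm([
  [2, 1, -35, 0, -0.2, 0, -1],
  [0, 0, -30, 0, 0, 0, -1],
  [0, 0, -15, 0, 0, 0, -1],
  [0, 0, -8, 0, 0, 0, -1],
  [0, 0, 0, 0, 0, 0, -1],
])

```text
clock: 14.15
tcp_pos: [0.5506, 0.0252, -0.0179]
orientation: [0.002, -0.01, 1.0, -0.0]
wrist_force: [-0.2, 1.2, -0.6]
finger_gap: 0.0222
grip_force: 39.4
```

Emit:
step_arm([
  [0, 0, -2, 0, 0, 0, -1],
  [0, 0, 0, 0, 0, 0, -1],
])

```text
clock: 14.35
tcp_pos: [0.5518, 0.0253, -0.0191]
orientation: [0.003, -0.01, 1.0, -0.0]
wrist_force: [0.1, 1.0, -0.8]
finger_gap: 0.0225
grip_force: 39.4
```

```bash
python3 go.py 547.5 25.4 -27.2 0 1.2
```

```text
dpos mm [-4.3  0.1 -8.1] drot [0.01 0.4  0.04] t 14.35 gap 0.0225 F [ 0.1  1.  -0.8] tcp [ 0.5518  0.0253 -0.0191]
```

Emit:
step_arm([
  [-4, 0, -4, 0, 0.3, 0, -1],
  [0, 0, -2, 0, 0, 0, -1],
  [0, 0, 0, 0, 0, 0, -1],
])

```text
clock: 14.65
tcp_pos: [0.5463, 0.0255, -0.0266]
orientation: [-0.001, -0.01, 1.0, 0.0]
wrist_force: [0.1, -0.3, 0.2]
finger_gap: 0.0221
grip_force: 39.4
```

Emit:
step_arm([
  [0, 0, -1, 0, 0, 0, -1],
  [0, 0, 0, 0, 0, 0, -1],
])

```text
clock: 14.85
tcp_pos: [0.5466, 0.0254, -0.027]
orientation: [-0.0, -0.01, 1.0, -0.0]
wrist_force: [-2.0, -0.5, 4.3]
finger_gap: 0.022
grip_force: 40.0
```

Emit:
step_arm([
  [0, 0, 0, 0, 0, 0, -0.06],
  [0, 0, 0, 0, 0, 0, -0.06],
  [0, 0, 0, 0, 0, 0, -0.06],
  [0, 0, 10, 0, 0, 0, -0.06],
  [0, 0, 35, 0, 0, 0, -0.06],
])

```text
clock: 15.35
tcp_pos: [0.5434, 0.0257, 0.0153]
orientation: [-0.004, -0.01, 1.0, 0.0]
wrist_force: [1.1, -0.0, 0.4]
finger_gap: 0.0403
grip_force: 0.0
```

Emit:
step_arm([
  [0, 0, 40, 0, 0, -1.2, -0.1],
  [0, 0, 40, 0, 0, 0, -0.2],
  [-20, -20, 25, 0, 0, 0, -0.2],
  [-25, -30, 5, 0, -6, 0, -0.2],
  [-20, -40, 0, 0, -6, 0, -0.2],
])

```text
clock: 15.85
tcp_pos: [0.4835, -0.0653, 0.1301]
orientation: [0.108, -0.001, 0.994, -0.001]
wrist_force: [0.0, -2.3, 1.9]
finger_gap: 0.0344
grip_force: 0.0
```

Emit:
step_arm([
  [-6, -40, 0, 0, -6, 0, -0.2],
  [0, -42, 0, 0, -6, 0, -0.2],
  [0, -42, 0, 0, -6, 0, -0.2],
  [0, -42, 0, 0, 0, 0, -0.2],
  [0, -42, 0, 0, 0, 0, -0.2],
])

```text
clock: 16.35
tcp_pos: [0.4738, -0.2737, 0.1278]
orientation: [0.259, 0.001, 0.966, -0.0]
wrist_force: [1.3, -0.5, 0.4]
finger_gap: 0.034
grip_force: 0.0
```

Emit:
step_arm([
  [0, -42, 0, 0, 0, 0, -0.2],
  [0, -40, 0, 0, 0, 0, -0.2],
  [0, -10, 0, 0, 0, 0, -0.2],
  [0, 0, 0, 0, 0, 0, -0.2],
])

```text
clock: 16.75
tcp_pos: [0.4755, -0.3665, 0.1279]
orientation: [0.259, 0.001, 0.966, -0.0]
wrist_force: [0.5, 0.7, -1.0]
finger_gap: 0.0343
grip_force: 0.0
```

```bash
python3 tip.py>/dev/null; python3 go.py 478.4 -363.7 116.5 30; python3 - <<'E'
from h import *
d=np.load("tip.npz");P=d["P"];im=d["im"].astype(int)
n=np.array([-.5,0,.866]);t=np.array([.866,0,.5]);O=np.array([.5245,0,.045])
h=(P-O)@n*1000;s=(P-O)@t*1000
m=(d["z"]>0)&(h>3)&(h<16)&(abs(s)<40)&(abs(P[...,1]+.363)<.022)
for a in range(-40,40,8):
    k=m&(s>a)&(s<a+8)
    if k.any():print(a,np.percentile(P[k][:,1]*1000,[2,98]).round(1),np.percentile(h[k],95).round(1))
k=(P[...,2]>.03)&(P[...,0]<.46)&(P[...,0]>.35)&(P[...,1]<-.3)&(P[...,1]>-.45)&(P[...,2]<.1)&(d["z"]>.15)
if k.any():print("vial",P[k].min(0).round(3),P[k].max(0).round(3))
E
```

```text
dpos mm [  3.1   0.8 -11. ] drot [-0.08 -0.06  0.08] t 16.8 gap 0.0343 F [-0.1 -0.2 -0.1] tcp [ 0.4753 -0.3645  0.1275]
-40 [-370.5 -356.7] 11.1
-32 [-373.3 -354.3] 12.2
-24 [-372.9 -354.3] 11.7
-16 [-369.8 -358.1] 12.4
-8 [-367.5 -359.5] 10.7
0 [-367.5 -360.1] 10.0
8 [-367.5 -360.2] 9.3
16 [-366.7 -360.1] 8.7
24 [-366.7 -360.4] 7.8
32 [-366.7 -360.9] 7.1
vial [ 0.393 -0.388  0.03 ] [ 0.423 -0.355  0.089]
```

View pics/tip.png

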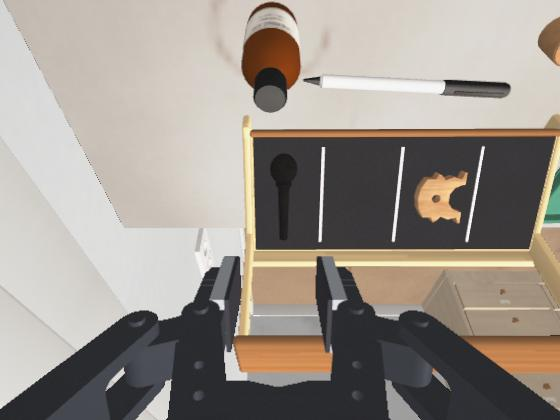

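Peg head at (284, 170) with its shaft to (284, 238), straight in line with the tool. The vial at (270, 60) is clear. Descending.

Emit:
step_arm([
  [18, 0.5, -28, 0, 0, 0, -0.2],
  [16, 0, -28, 0, 0, 0, -0.2],
  [14, 0, -24, 0, 0, 0, -0.2],
  [10, 0, -15, 0, 0, 0, -0.2],
  [5, 0, -8, 0, 0, 0, -0.2],
])

```text
clock: 17.3
tcp_pos: [0.5386, -0.3605, 0.023]
orientation: [0.258, -0.001, 0.966, 0.002]
wrist_force: [-0.6, 0.2, 0.2]
finger_gap: 0.0341
grip_force: 0.0
```

Emit:
step_arm([
  [3, 0, -5, 0, 0, 0, -0.2],
  [0, 0, 0, 0, 0, 0, -0.2],
  [0, 0, 0, 0, 0, 0, -0.2],
])

```text
clock: 17.6
tcp_pos: [0.5418, -0.3641, 0.0205]
orientation: [0.259, 0.0, 0.966, -0.0]
wrist_force: [0.5, -0.1, -0.3]
finger_gap: 0.0343
grip_force: 0.0
```

```bash
python3 go.py 544 -363.7 15.3 30
```

```text
dpos mm [ 2.2  0.4 -5.2] drot [0.03 0.   0.01] t 17.6 gap 0.0343 F [ 0.5 -0.1 -0.3] tcp [ 0.5418 -0.3641  0.0205]
```

Emit:
step_arm([
  [1.5, 0.3, -3, 0, 0, 0, -0.2],
  [0.5, 0, -1, 0, 0, 0, -0.4],
  [0, 0, 0, 0, 0, 0, -0.6],
  [0, 0, 0, 0, 0, 0, -1],
  [0, 0, 0, 0, 0, 0, -1],
])

```text
clock: 18.1
tcp_pos: [0.5437, -0.3643, 0.0166]
orientation: [0.259, 0.0, 0.966, -0.0]
wrist_force: [-4.1, 1.6, 4.6]
finger_gap: 0.0206
grip_force: 41.4
```

Emit:
step_arm([
  [0, 0, 0, 0, 0, 0, -1],
  [0, 0, 0, 0, 0, 0, -1],
])

```text
clock: 18.3
tcp_pos: [0.5437, -0.3643, 0.0166]
orientation: [0.259, 0.0, 0.966, -0.0]
wrist_force: [-1.9, 1.0, 5.3]
finger_gap: 0.02
grip_force: 41.4
```

```bash
python3 go.py 544 -363.7 15.3 30
```

```text
dpos mm [ 0.3  0.6 -1.3] drot [0.02 0.02 0.06] t 18.3 gap 0.02 F [-1.9  1.   5.3] tcp [ 0.5437 -0.3643  0.0166]
```

Emit:
step_arm([
  [-4, 0, 7, 0, 0, 0, -1],
  [-10, 0, 17, 0, 0, 0, -1],
  [-14, 0, 24, 0, 0, 0, -1],
  [-16, 0, 28, 0, 0, 0, -1],
  [-16, 0, 28, 0, 0, 0, -1],
])

```text
clock: 18.8
tcp_pos: [0.4827, -0.3635, 0.1207]
orientation: [0.258, 0.0, 0.966, 0.0]
wrist_force: [0.6, -0.2, -0.4]
finger_gap: 0.0197
grip_force: 39.2
```

Emit:
step_arm([
  [0, 40, 10, 0, 0, 0, -1],
  [0, 42, 0, 0, 0, 0, -1],
  [0, 42, 0, 0, 0, 0, -1],
  [0, 42, 0, 0, 0, 0, -1],
  [0, 42, 0, 0, 0, 0, -1],
])

```text
clock: 19.3
tcp_pos: [0.483, -0.1546, 0.13]
orientation: [0.259, 0.001, 0.966, -0.0]
wrist_force: [1.0, -0.1, -0.4]
finger_gap: 0.0198
grip_force: 39.3
```

Emit:
step_arm([
  [0, 42, 0, 0, 0, 0, -1],
  [0, 42, 10, 0, 0, 0, -1],
  [0, 0, 0, 0, 7.5, 0, -1],
  [0, 0, 0, 0, 7.5, 0, -1],
  [0, 0, 0, 0, 7.5, 0, -1],
])

```text
clock: 19.8
tcp_pos: [0.4835, -0.0714, 0.1418]
orientation: [0.064, -0.0, 0.998, -0.001]
wrist_force: [1.3, -1.3, 1.0]
finger_gap: 0.0204
grip_force: 39.3
```

Emit:
step_arm([
  [0, 0, 0, 0, 7.5, 1.2, -1],
  [0, 0, 0, 0, 0, 0, -1],
  [0, 0, 0, 0, 0, 0, -1],
])

```text
clock: 20.1
tcp_pos: [0.4839, -0.0717, 0.1385]
orientation: [-0.001, -0.01, 1.0, 0.001]
wrist_force: [-0.4, 0.6, -0.3]
finger_gap: 0.0202
grip_force: 39.3
```

```bash
python3 tip.py>/dev/null; python3 go.py 552 -65.6 -29.2 0 1.2;  python3 - <<'E'
from h import *
d=np.load("tip.npz");L=d["L"];im=d["im"].astype(int)
m=(d["z"]>0)&(L[...,2]>-65)&(L[...,2]<-25)&(abs(L[...,1])<20)&(abs(L[...,0])<50)
q=L[m];print(len(q))
for a in range(-40,48,8):
    k=q[(q[:,0]>a)&(q[:,0]<a+8)]
    if len(k):print(a,"y",np.percentile(k[:,1],[2,98]).round(1),"z",np.percentile(k[:,2],[2,50,98]).round(1))
E
```

```text
dpos mm [  68.9    6.  -168.3] drot [-0.11 -0.04  0.05] t 20.15 gap 0.0204 F [-1.6 -0.1 -0.2] tcp [ 0.4831 -0.0716  0.1391]
5889
-40 y [-4.3  1.6] z [-40.2 -39.2 -36.8]
-32 y [-4.2  2. ] z [-41.1 -39.6 -37.5]
-24 y [-4.6  2.3] z [-41.8 -40.3 -37.7]
-16 y [-11.2   9. ] z [-64.4 -41.3 -38.4]
-8 y [-11.3   9. ] z [-63.7 -42.3 -38. ]
0 y [-19.7  19.8] z [-64.1 -44.8 -35.9]
8 y [-17.4  15.2] z [-64.5 -48.4 -37.9]
16 y [-10.    7.4] z [-45.4 -43.4 -40.8]
24 y [-10.9   8.5] z [-45.7 -44.  -41. ]
32 y [-9.1  6.7] z [-45.3 -43.3 -40.8]
```

View pics/tip.png

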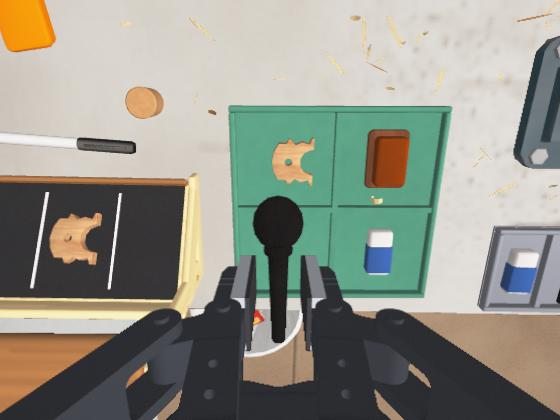

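The peg is held level with its head at (277, 222). The rosin (388, 158), eraser (378, 250) and bridge (293, 162) each sit in their own compartments. Placing the peg in the far right cell.

Emit:
step_arm([
  [20, 3, 0, 0, 0, 0, -1],
  [25, 3, 0, 0, 0, 0, -1],
  [24, 0, -20, 0, 0, 0, -1],
  [0, 0, -35, 0, 0, 0, -1],
  [0, 0, -35, 0, 0, 0, -1],
])

```text
clock: 20.65
tcp_pos: [0.553, -0.0662, 0.0509]
orientation: [0.002, -0.01, 1.0, 0.0]
wrist_force: [-0.3, 0.7, -0.5]
finger_gap: 0.0197
grip_force: 39.3
```

Emit:
step_arm([
  [0, 0, -30, 0, 0, 0, -1],
  [0, 0, -15, 0, 0, 0, -1],
  [0, 0, 0, 0, 0, 0, -1],
  [0, 0, 0, 0, 0, 0, -1],
])

```text
clock: 21.05
tcp_pos: [0.5521, -0.066, 0.0062]
orientation: [0.001, -0.01, 1.0, 0.001]
wrist_force: [0.7, -0.0, -0.4]
finger_gap: 0.0202
grip_force: 39.3
```

```bash
python3 go.py 552 -65.6 -29.2 0 1.2
```

```text
dpos mm [ -0.1   0.4 -35.4] drot [-0.06  0.08  0.07] t 21.05 gap 0.0202 F [ 0.7 -0.  -0.4] tcp [ 0.5521 -0.066   0.0062]
```

Emit:
step_arm([
  [0, 0, -15, 0, 0, 0, -1],
  [0, 0, -12, 0, 0, 0, -1],
  [0, 0, -4, 0, 0, 0, -1],
  [0, 0, 0, 0, 0, 0, -1],
  [0, 0, 0, 0, 0, 0, -1],
])

```text
clock: 21.55
tcp_pos: [0.553, -0.0659, -0.0259]
orientation: [0.0, -0.01, 1.0, 0.001]
wrist_force: [0.2, -0.0, -0.6]
finger_gap: 0.0206
grip_force: 39.3
```

Emit:
step_arm([
  [0, 0, -2, 0, 0, 0, -1],
  [0, 0, 0, 0, 0, 0, -1],
])

```text
clock: 21.75
tcp_pos: [0.5529, -0.0658, -0.0283]
orientation: [-0.0, -0.01, 1.0, 0.001]
wrist_force: [0.3, 0.6, -0.8]
finger_gap: 0.0202
grip_force: 39.3
```

Emit:
step_arm([
  [0, 0, -1.5, 0, 0, 0, -1],
  [0, 0, 0, 0, 0, 0, -1],
])

```text
clock: 21.95
tcp_pos: [0.553, -0.0659, -0.0291]
orientation: [0.0, -0.01, 1.0, 0.001]
wrist_force: [-1.8, 0.6, 5.2]
finger_gap: 0.0203
grip_force: 41.8
```

Emit:
step_arm([
  [0, 0, 0, 0, 0, 0, -0.1],
  [0, 0, 0, 0, 0, 0, -0.1],
  [0, 0, 0, 0, 0, 0, -0.1],
  [0, 0, 10, 0, 0, 0, -0.1],
  [0, 0, 30, 0, 0, 0, -0.1],
])

```text
clock: 22.45
tcp_pos: [0.5499, -0.0651, 0.0082]
orientation: [-0.003, -0.01, 1.0, 0.002]
wrist_force: [0.3, -0.2, 0.3]
finger_gap: 0.0386
grip_force: 0.0
```

Emit:
step_arm([
  [0, 0, 40, 0, 0, 0, -0.1],
  [0, 0, 40, 0, 0, 0, -0.1],
  [-20, 0, 30, 0, 0, 0, -0.1],
  [-40, 0, 20, 0, 0, 0, -0.1],
  [-40, 0, 0, 0, 0, 0, -0.1],
])

```text
clock: 22.95
tcp_pos: [0.4542, -0.0665, 0.1438]
orientation: [0.003, -0.01, 1.0, -0.0]
wrist_force: [-0.1, -1.5, -0.2]
finger_gap: 0.0384
grip_force: 0.0
```

Emit:
step_arm([
  [0, 0, 0, 0, 0, 0, -0.1],
  [0, 0, 0, 0, 0, 0, -0.1],
])

```text
clock: 23.15
tcp_pos: [0.4523, -0.0658, 0.141]
orientation: [0.001, -0.01, 1.0, 0.0]
wrist_force: [0.3, -0.0, 0.6]
finger_gap: 0.0384
grip_force: 0.0
```

```bash
python3 tip.py>/dev/null; python3 - <<'E'
from h import *
d=np.load("tip.npz");P=d["P"]*1000
for n,(x,y) in dict(rosin=(458.5,23.6),eraser=(547.5,25.4),peg=(549.5,-65.6),bridge=(459,-67)).items():
    m=(d["z"]>.1)&(abs(P[...,0]-x)<39)&(abs(P[...,1]-y)<39)&(P[...,2]>9)&(P[...,2]<40);q=P[m]
    print(n,len(q),np.percentile(q[:,:2],[1,99],axis=0).round(0).tolist(),"top",np.percentile(q[:,2],[50,97]).round(1))
E
```

```text
rosin 2115 [[433.0, 5.0], [495.0, 37.0]] top [24.  25.8]
eraser 852 [[524.0, 13.0], [565.0, 35.0]] top [17.1 18.7]
peg 716 [[514.0, -78.0], [584.0, -59.0]] top [14.2 16.9]
bridge 1133 [[443.0, -78.0], [480.0, -44.0]] top [13.2 14.5]
```

View pics/tip.png

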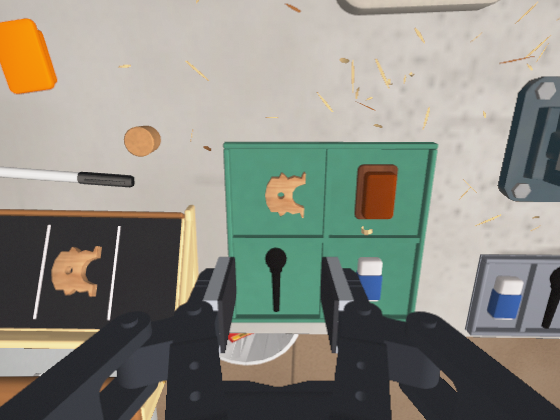

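The peg (277, 280), eraser (370, 278), rosin (377, 192) and bridge (287, 195) each lie flat in their own compartment at the right heights. The duplicate bridge hasn't moved from the rack, and the robot is clear of everything. Handing in.

```bash
python3 -c "
from workcell import *
print(hand_in())"
```

```text
the job is handed in; nothing more can be done
None
```

The job is handed in at about 23 s on the robot clock: rosin, eraser and peg now lie flat in the three empty compartments, and the packed bridge, its duplicate on the rack and the bystanders were not disturbed; the hand-in returned no verdict.

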